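# Set the sieve shaker to its strong setting and start it

## Task

Push the sieve shaker's upright paddle lever away from its off position, on past the first detent and fully home to the second stop (strong shaking), and only then press the large round start button right down and let it come back up. Just push with the fingertips: do not shift the small timer knob or press the small stop button, and leave the three sample tins beside and on the machine standing where they are.

Things in the scene. Friction and masses are not known exactly. Their poses are not given: they have to be found in the camera images.
- shaker: sieve shaker, fixed: grey base 280 x 570 mm, flat control deck on its -y half 80 mm over the bench; on its +y half (centre y = +170 mm) a stack of brass sieves 224 mm across, with clamp bar 330 mm high. Origin: on the bench under the middle of the base; x = away from the operator's long front edge (at x = -140 mm), y = towards the sieves, z up. Yaw within 0.3 rad of the robot's axes
- amp_lever (a joint): strength lever's place along its straight slot, which runs along the shaker's +x, in m: 0 = off (slot's end by the operator's edge; starts here), 0.030 = first detent, 0.060 = second stop, the hard end. A sprung ball riding over two ridges (crests at 0.015 and 0.045) holds it in each: about 10 N pushes it out of off or out of the first detent; past about 0.049 it snaps on to the second stop by itself
- lever_top (a point): top centre of the strength lever: black upright paddle 12 mm thick along the shaker's x (the way it slides), 44 mm wide along y, reaching from 15 to 51 mm above the deck (this point: 51 mm). At off it lies at x = -45, y = -50 mm in the shaker's frame; one dot beside the slot marks the first detent, two dots the second stop
- start (a joint): travel of the start button, in m: 0 = up, 0.006 = right down (straight down, a spring of 5 N at full travel brings it back)
- start_top (a point): centre of the upper face of the start button when up: the large black round button, 36 mm across, in a dark steel housing, at x = -60, y = -215 mm in the shaker's frame, near the operator's edge
- stop (a joint): travel of the small stop button, in m: 0 = up, 0.006 = down; a round button 16 mm across at x = +50, y = -215 mm in the shaker's frame. Not to be pressed
- timer_top (a point): top centre of the timer's little round slide knob, 18 mm across, 17 mm above the deck, at y = -135 mm and x from -30 to +10 mm in the shaker's frame, wherever it has been left. Not to be moved
- small_tin: small closed aluminium sample tin standing on the control deck, 46 mm across, 45 mm high; origin at the centre of its underside
- wide_tin: wide closed aluminium sample tin standing on the control deck beyond the end of the lever slot, 60 mm across, 38 mm high; origin at the centre of its underside
- tin_side: taller sample tin, 74 mm across, 105 mm high, on the bench beside the end of the control deck; origin at the centre of its underside

How it is judged:
By the outcome, as a careful person would: the job done as asked, in the order asked, and still so for the second after the job is handed in, with the robot touching nothing.
It also fails if it takes over 38 s, if anything falls off the work surface, if the arm or the gripper's body presses on something with over 40 N, if the wrist force passes 120 N, or if a joint passes its speed limit or range.

## Robot

A 7-joint arm with a two-finger parallel gripper is mounted at the origin on the work surface. World frame = base frame: x ahead of the robot, y to its left, z up, the work surface at z = 0. Lengths are in m, angles in rad, forces in N, time in s.
With the tool pointing down it reaches from about 0.4 to 0.85 m from the base axis. Payload 4.5 kg.
Tool frame: the origin (TCP) lies at the very end of the fingers, on their centre line; the grasp point (between the pads) lies 19 mm behind it; z points along the fingers, y is the line along which they close (so a half turn about z gives the same grasp; the last joint's range is limited). The gripper opens to 88 mm and grips with 3 to 60 N. Pads are 18 mm wide; open, the fingers measure 123 mm over their backs; the gripper's body (75 mm by 187 mm) begins 45 mm behind the grasp point.
Start: joints at [-1.067, 0.689, -0.195, 1.565, 0.157, 0.902, -0.215], TCP at [0.283, 0.557, 0.203] pointing down, gripper open.
Joint ranges: [-3.01, 3.01], [-0.46, 2.08], [-1.47, 1.51], [0.13, 2.56], [-1, 4.14], [0.04, 2.09], [-2.66, 2.66]. Speed limits (rad/s): [2.57, 2.57, 3.14, 3.14, 3.14, 3.14, 3.14].

## Interface

Orientations are given as a rotation vector (axis times angle).
In Python, from rig import arm gives the robot as it stands. The module is installed in compiled form; this text tells all that it offers.
- The arm moves only by the tool carry_out, never from a script. Its argument "increments" is a list of rows, each a list of 5 numbers: the opening, from -1 (shut) to 1 (fully open), so that 0 is half open, then the shift along the world's x, y, z in m, then the turn about the world's z in degrees. A call has 1 to 10 rows; each row shifts and turns the commanded pose from where the row before left it; what a row does not reach is not made up. A row lasts 1/10 s, in which the tool goes at most 50 mm and 8.59 degrees, less where a joint would pass 70% of its speed; a pose out of reach is approached as far as the arm can. A call with a gripper value outside its range is refused whole. The fingers move at their own pace and stop on an object; "grip_force" is the grip in N (left out, the last holds). Time passes only in rows, so rows that do not move let the fingers close. It gives the time, the measured TCP pose, the force, the opening and the grip force at its end, in the units of the state.
- arm.sense(): the state, without advancing time (a new reading comes with each control period).
- arm.grab_frame(name): name is "side" or "top"; returns the picture (480x640x3 uint8, red, green, blue); there is no depth.
- arm.camera_params(name): a dict with "intrinsics" (3x3 intrinsics, pixels), "k1" (the pictures are not rectified: a ray, as slopes to the right and down, at radius r is drawn at 1 + k1 r^2 times it, then the intrinsics apply), "T" (4x4, takes a point from camera to world coordinates). Camera axes: x right, y down, z forward; pixel columns grow to the right and rows downward; lengths in m; the calibration is good to about 2 mm. A picture is of the moment at which its call begins. camera_params takes no time and is no camera call.
- arm.hand_in(): hands the job in; it is judged then, once.
Trained networks look in the newest picture that a camera, given by its name, has taken for a name from the list of things; names that differ only in an ending like _2 or _b are one class to them, and where a whole thing is asked for, a point or a joint stands for the part that bears it (a point fixed in the world has none). Each returns a list of dicts, best first, with "score" (0 to 1); they miss things now and then, are a little off and sometimes report something else, mostly with a low value. They report only what shows in the picture. A call takes as long as a camera call.
- arm.masks_of(camera, query): "mask" (480x640 bool, what is visible of it).
- arm.spot_point(camera, query): "xyz" ([x, y, z] in m, in the coordinates of the camera as it stood for that picture, good to about 4 mm: a listed point, or the origin of a listed thing).
The state is a dict: "time": time; "joints": joint angles; "joint_velocities": joint speeds; "joint_torque": joint torques, N m; "eef_pos": TCP position; "tool_rot": TCP orientation; "force": force on the tool from outside, world axes, zero at the start; "moment": the same for the moment, N m; "finger_gap": finger opening in m; "finger_force": force on a finger pad.
Only numpy, scipy, OpenCV 4.12 (cv2) and the standard library are available. Lean on these libraries where they do the work, as an engineer would, in place of code of your own. Each camera call takes 0.05 s, during which the arm holds its last target. There are 200 camera calls.

## Working session

There is one attempt and no reset: what is moved stays moved. The work goes in short steps, Python scripts to look and compute and a tool call to move; the robot and the scene stay as the last step left them, time stands still between calls to the robot, and variables do not carry over. Pictures are saved under pics/ and viewed, at most 10 in all, crops included, and the job is handed in when it is done.

Besides the shell and the picture viewer there is one more tool, called as name(argument=value, ...), one argument or row to a line, values as JSON. carry_out: Moves the arm, as the interface text tells. Its arguments: {"type":"object","properties":{"increments":{"type":"array","items":{"type":"array","items":{"type":"number"}}},"grip_force":{"type":"number"}},"required":["increments"]}

```bash
mkdir -p pics; cat > h.py <<'E'
import numpy as np, cv2
from rig import arm
def spot(cam,q):
    T=np.array(arm.camera_params(cam)["T"])
    return [(round(d["score"],2),(T[:3,:3]@np.array(d["xyz"])+T[:3,3]).round(4).tolist()) for d in arm.spot_point(cam,q)[:2]]
def proj(cam,P):
    c=arm.camera_params(cam);T=np.linalg.inv(np.array(c["T"]));K=np.array(c["intrinsics"])
    p=np.atleast_2d(P)@T[:3,:3].T+T[:3,3]; s=p[:,:2]/p[:,2:]
    s=s*(1+c["k1"]*(s**2).sum(1,keepdims=True)); return s*[K[0,0],K[1,1]]+K[:2,2]
def unproj(cam,uv,z):
    c=arm.camera_params(cam);T=np.array(c["T"]);K=np.array(c["intrinsics"])
    d=np.array([c["k1"],0,0,0,0.])
    s=cv2.undistortPoints(np.float64(uv).reshape(-1,1,2),K,d).reshape(-1,2)
    r=np.c_[s,np.ones(len(s))]@T[:3,:3].T
    return T[:3,3]+r*((z-T[2,3])/r[:,2:])
def snap(cam,name):
    im=arm.grab_frame(cam); cv2.imwrite(f"pics/{name}.png",im[:,:,::-1]); return im
E
python3 - <<'E'
from h import *
for c in("top","side"):
    snap(c,c+"0")
    for q in("shaker","lever_top","start_top","timer_top","stop","small_tin","wide_tin","tin_side"): print(c,q,spot(c,q))
s=arm.sense();print(s["time"],s["eef_pos"],s["tool_rot"],s["force"],s["finger_gap"])
E
```

```text
top shaker [(0.73, [0.572, 0.0905, 0.0019])]
top lever_top [(0.57, [0.5266, 0.0387, 0.1296])]
top start_top [(0.78, [0.5114, -0.1282, 0.1001])]
top timer_top [(0.68, [0.6503, -0.0587, 0.0795])]Traceback (most recent call last):
  File "<stdin>", line 4, in <module>
  File "h.py", line 5, in spot
    return [(round(d["score"],2),(T[:3,:3]@np.array(d["xyz"])+T[:3,3]).round(4).tolist()) for d in arm.spot_point(cam,q)[:2]]
                                                                                                   ~~~~~~~~~~~~~~^^^^^^^
ValueError: it knows: lever_top, shaker, small_tin, start_top, timer_top, tin_side, wide_tin
```

View pics/top0.png

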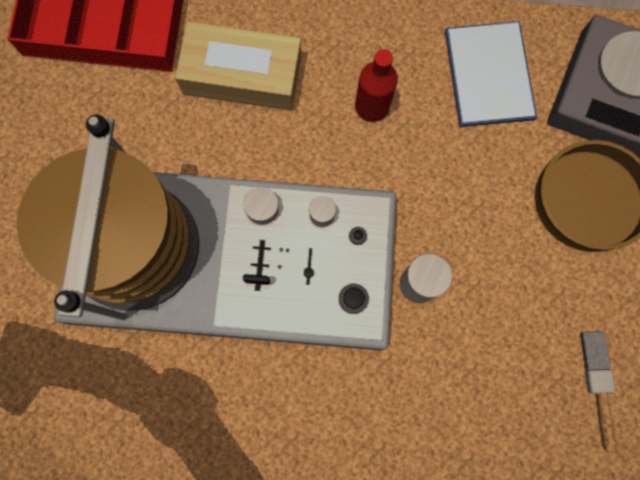

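The top view shows the lever at about (257,279), timer knob (309,272), start (353,298), stop (358,235), wide tin (262,205), small tin (322,210) and side tin (430,275).

```bash
python3 - <<'E'
from h import *
for q in("small_tin","wide_tin","tin_side"): print("top",q,spot("top",q))
snap("side","side0")
for q in("shaker","lever_top","start_top","timer_top","small_tin","wide_tin","tin_side"): print("side",q,spot("side",q))
z=.08
for n,uv,h in(("cornerFR",(388,346),z),("cornerBR",(396,192),z),("start",(353,298),.1),("stop",(358,235),.09),("timer",(309,272),.097),("wide",(262,203),.118),("small",(322,208),.125)):
    print(n,unproj("top",[uv],h)[0].round(3))
im=cv2.imread("pics/top0.png");cv2.imwrite("pics/topc.png",cv2.resize(im[170:360,200:460],None,fx=3,fy=3,interpolation=cv2.INTER_CUBIC))
s=arm.sense();print(s["time"],s["eef_pos"],s["tool_rot"],s["finger_gap"])
E
```

```text
top small_tin [(0.6, [0.5655, -0.2488, 0.0042])]
top wide_tin [(0.85, [0.6539, 0.0473, 0.0818])]
top tin_side [(0.75, [0.567, -0.2468, 0.0019])]
side shaker [(0.78, [0.5722, 0.0913, 0.0007]), (0.19, [0.5648, -0.2496, -0.0001])]
side lever_top [(0.96, [0.5305, 0.0383, 0.1308]), (0.37, [0.5664, -0.2487, 0.0011])]
side start_top [(0.91, [0.5179, -0.1276, 0.1013])]
side timer_top [(0.61, [0.6581, 0.0497, 0.0798])]
side small_tin [(0.7, [0.6554, -0.0565, 0.0793])]
side wide_tin [(0.84, [0.6585, 0.0509, 0.0839]), (0.63, [0.5168, -0.1259, 0.1021])]
side tin_side [(0.74, [0.5648, -0.2464, 0.0008])]
cornerFR [ 0.442 -0.193  0.08 ]
cornerBR [ 0.712 -0.186  0.08 ]
start [ 0.513 -0.126  0.1  ]
stop [ 0.624 -0.126  0.09 ]
timer [ 0.549 -0.048  0.097]
wide [0.656 0.044 0.118]
small [ 0.656 -0.059  0.125]
0.8 [0.28292813 0.55731533 0.20314758] [7.31197612e-01 3.05530354e+00 8.82560312e-05] 0.08844435755387886
```

View pics/side0.png

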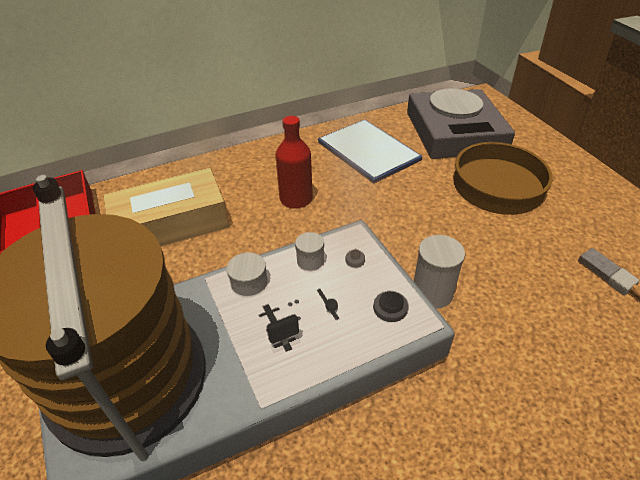

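View pics/topc.png

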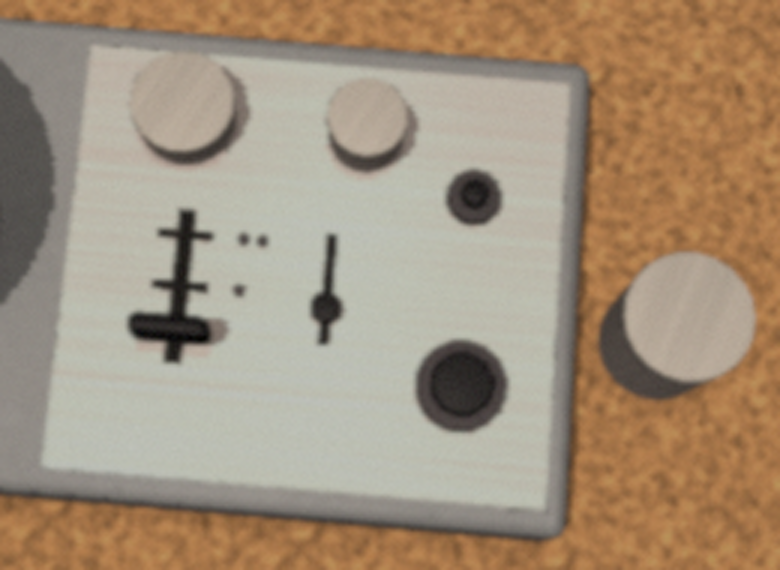

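Shaker is at about (0.572, 0.091) with yaw about 0.016 rad, which puts the lever at about (0.528, 0.040), and this agrees with both views. In the side view the lever stands alone at (283,328), with the wide tin beyond it at (247,273). I'll raise the closed hand and pass over the front of the sieve clamp.

carry_out(
  increments=[
    [-1, 0, 0, 0.033, 0],
    [-1, 0, 0, 0.033, 0],
    [-1, 0, 0, 0.033, 0],
    [-1, 0, 0, 0.033, 0],
    [-1, 0, 0, 0.033, 0],
    [-1, 0, 0, 0.033, 0],
    [-1, 0, 0, 0, 0],
  ],
  grip_force=20,
)

```text
time: 1.5
eef_pos: [0.2837, 0.5596, 0.4063]
tool_rot: [0.731, 3.054, 0.016]
force: [-0.5, -0.3, 0.8]
finger_gap: 0.0345
finger_force: 0.0
```

carry_out(
  increments=[
    [-1, 0.01, -0.034, 0, -4],
    [-1, 0.01, -0.034, 0, -4],
    [-1, 0.01, -0.034, 0, -4],
    [-1, 0.01, -0.034, 0, -4],
    [-1, 0.01, -0.034, 0, -4],
    [-1, 0.01, -0.034, 0, -4],
    [-1, 0.01, -0.034, 0, -4],
    [-1, 0.01, -0.034, 0, -4],
    [-1, 0.01, -0.034, 0, -4],
    [-1, 0.01, -0.034, 0, -4],
  ],
)

```text
time: 2.5
eef_pos: [0.3827, 0.2156, 0.4005]
tool_rot: [-1.736, -2.618, 0.001]
force: [1.1, -0.7, -0.3]
finger_gap: 0.0007
finger_force: 0.0
```

carry_out(
  increments=[
    [-1, 0.02, -0.035, 0, -4],
    [-1, 0.02, -0.035, 0, -4],
    [-1, 0.02, -0.035, 0, -4],
    [-1, 0.02, -0.035, 0, -4],
    [-1, 0.02, -0.035, 0, -4],
    [-1, 0, 0, 0, -2],
    [-1, 0, 0, 0, 0],
  ],
)

```text
time: 3.2
eef_pos: [0.4827, 0.0412, 0.4003]
tool_rot: [-2.203, -2.239, 0.002]
force: [0.4, 0.7, 1.5]
finger_gap: 0.0008
finger_force: 0.0
```

carry_out(
  increments=[
    [-1, 0, 0, -0.04, 0],
    [-1, 0, 0, -0.04, 0],
    [-1, 0, 0, -0.04, 0],
    [-1, 0, 0, -0.04, 0],
    [-1, 0, 0, -0.04, 0],
    [-1, 0, 0, -0.04, 0],
    [-1, 0, 0, -0.03, 0],
    [-1, 0, 0, -0.02, 0],
    [-1, 0, 0, 0, 0],
    [-1, 0, 0, 0, 0],
  ],
)

```text
time: 4.2
eef_pos: [0.4826, 0.0431, 0.1113]
tool_rot: [-2.198, -2.244, 0.0]
force: [0.4, 0.1, 0.2]
finger_gap: 0.0008
finger_force: 0.0
```

```bash
python3 - <<'E'
from h import *
im=snap("side","s1");print(spot("side","lever_top"))
cv2.imwrite("pics/s1c.png",cv2.resize(im[170:430,150:460,::-1],None,fx=2.3,fy=2.3))
s=arm.sense();print(s["time"],s["eef_pos"],s["force"])
E
```

```text
[]
4.3 [0.48367974 0.04287893 0.11226276] [ 0.13604012 -0.07319918  0.20612163]
```

View pics/s1c.png

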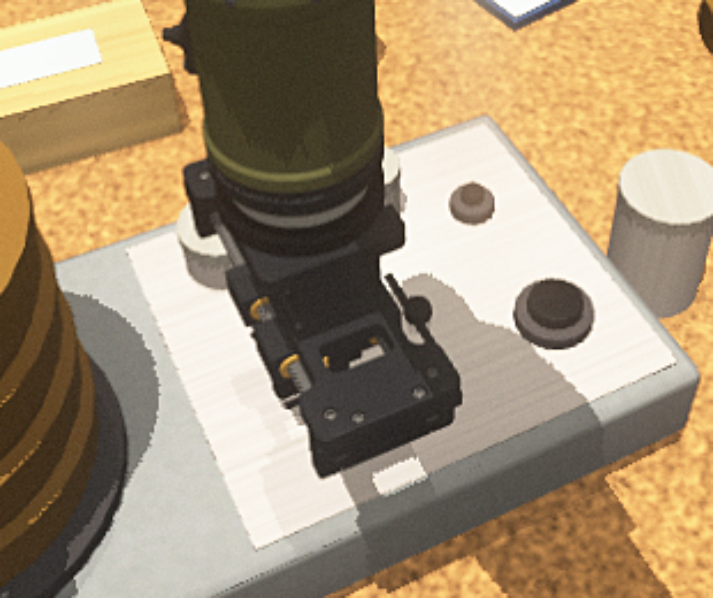

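The gripper hides the lever. The fingers are clear of the tins and knob, and the start button (crop 555,300) stands proud of its housing. Now I'll push along +x.

carry_out(
  increments=[
    [-1, 0.005, -0.002, -0.004, 0],
    [-1, 0.006, 0, 0, 0],
    [-1, 0.006, 0, 0, 0],
    [-1, 0.006, 0, 0, 0],
    [-1, 0.006, 0, 0, 0],
    [-1, 0.006, 0, 0, 0],
  ],
)

```text
time: 4.9
eef_pos: [0.5186, 0.0404, 0.1072]
tool_rot: [2.2, 2.242, 0.0]
force: [-0.4, 0.2, 0.3]
finger_gap: 0.0005
finger_force: 0.0
```

carry_out(
  increments=[
    [-1, 0.006, 0, 0, 0],
    [-1, 0.006, 0, 0, 0],
    [-1, 0.006, 0, 0, 0],
  ],
)

```text
time: 5.2
eef_pos: [0.5364, 0.0403, 0.1071]
tool_rot: [2.2, 2.242, 0.0]
force: [0.7, 0.8, 0.0]
finger_gap: 0.0005
finger_force: 0.0
```

carry_out(
  increments=[
    [-1, 0.006, 0, 0, 0],
    [-1, 0.006, 0, 0, 0],
  ],
)

```text
time: 5.4
eef_pos: [0.5484, 0.0403, 0.1071]
tool_rot: [2.2, 2.242, -0.0]
force: [-0.0, 0.5, -0.3]
finger_gap: 0.0007
finger_force: 0.0
```

carry_out(
  increments=[
    [-1, 0.004, 0, 0, 0],
    [-1, 0.004, 0, 0, 0],
  ],
)

```text
time: 5.6
eef_pos: [0.5562, 0.0403, 0.1071]
tool_rot: [-2.2, -2.242, 0.0]
force: [0.0, 0.2, -0.9]
finger_gap: 0.0004
finger_force: 0.0
```

```bash
python3 - <<'E'
from h import *
im=snap("top","t1");print(spot("top","lever_top"))
cv2.imwrite("pics/t1c.png",cv2.resize(im[170:360,200:460,::-1],None,fx=3,fy=3))
s=arm.sense();print(s["time"],s["eef_pos"],s["force"])
E
```

```text
[(0.43, [0.5282, 0.0385, 0.1262])]
5.7 [0.55650613 0.04030868 0.10713898] [-0.90854147  0.61023488 -0.74205616]
```

View pics/t1c.png

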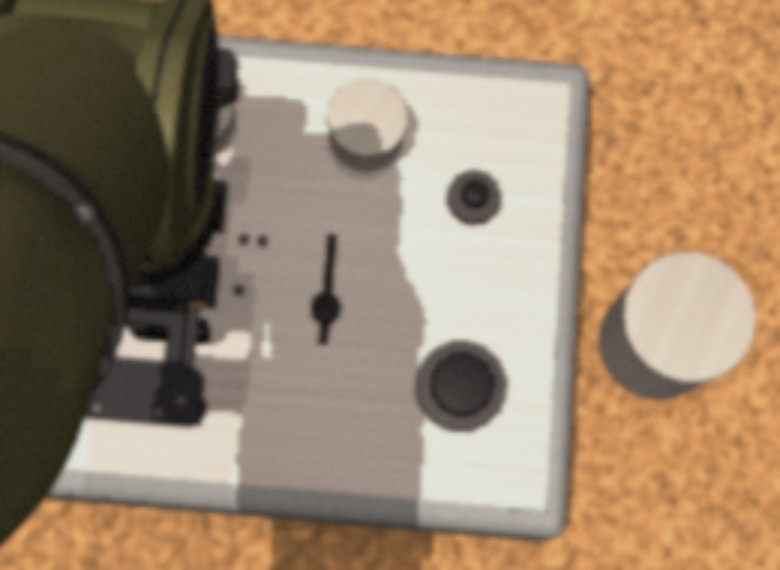

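The lever is still at crop (168,327), unmoved, and no force has been felt. I'll check where the TCP projects.

```bash
python3 - <<'E'
from h import *
s=arm.sense();p=np.array(s["eef_pos"])
o=lambda c,P:(proj(c,P)-[200,170])*3
print("crop tcp",o("top",p),"lever crop",o("top",[.528,.04,.131]), o("top",[.556,.04,.131]))
im=snap("side","s2");print(spot("side","lever_top"));print(proj("side",[p,[.528,.04,.131]]))
for c in("side","top"):
    m=arm.masks_of(c,"lever_top"); 
    for d in m[:2]: 
        v,u=np.nonzero(d["mask"]);print(c,d["score"],len(u),u.min(),u.max(),v.min(),v.max())
cv2.imwrite("pics/s2c.png",cv2.resize(im[170:430,150:460,::-1],None,fx=2.3,fy=2.3))
print((proj("side",p)-[150,170])*2.3,(proj("side",[.528,.04,.131])-[150,170])*2.3)
E
```

```text
crop tcp [[171.8778265  274.09989227]] lever crop [[162.04315915 317.63496121]] [[168.56154921 267.44852188]]
[(0.79, [0.5297, 0.0395, 0.1316])]
[[274.10212087 316.25218691]
 [280.3651268  320.7865317 ]]
side 0.73 590 267 298 317 344
top 0.57 76 243 269 277 283
[[285.43487801 336.38002989]] [[299.83979164 346.8090229 ]]
```

View pics/s2c.png

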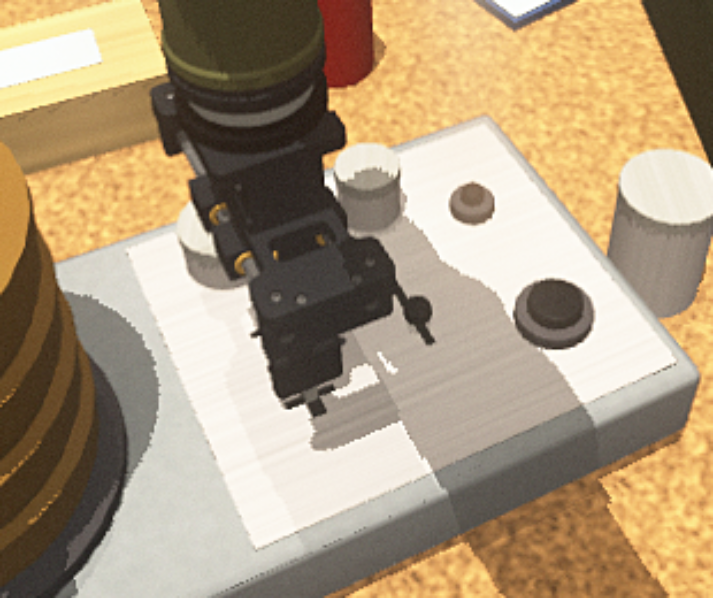

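```bash
python3 - <<'E'
from h import *
out=[]
for f,x,y,z in(("s1",.4837,.0429,.1123),("s2",.5565,.0403,.1071)):
    im=cv2.imread(f"pics/{f}.png"); im=cv2.convertScaleAbs(im,alpha=1.8,beta=25)
    u0,v0=235,265; k=6
    c=cv2.resize(im[v0:v0+98,u0:u0+66+64],None,fx=k,fy=k,interpolation=cv2.INTER_CUBIC)
    for dx,dz,col in((0,0,(0,0,255)),(.0175,0,(0,255,0)),(-.0175,0,(255,0,0)),(0,.064,(0,255,255)),(0,.03,(255,255,0))):
        q=(proj("side",[x+dx,y,z+dz])[0]-[u0,v0])*k; cv2.circle(c,tuple(int(t) for t in q),4,col,-1)
    out.append(cv2.resize(c,None,fx=.51,fy=.51) if 0 else c[:, :])
o=np.vstack([cv2.resize(c,(398,300)) for c in out]); o=cv2.resize(o,(796,1200))
cv2.imwrite("pics/z.png",np.hstack([cv2.resize(c,(400,302)) for c in out]))
E
```

```text
(no output)
```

View pics/z.png

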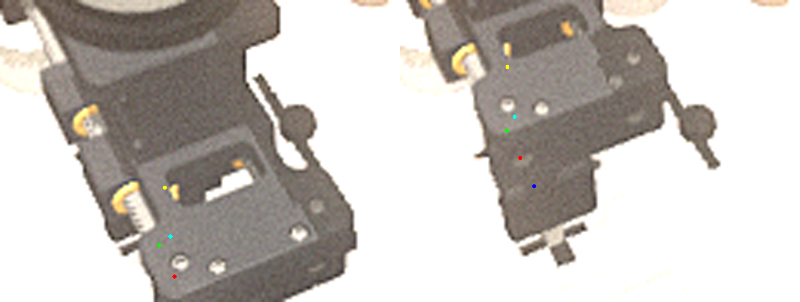

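I can't see the fingertips here: the plate hides them. I'll back off upward and check where they really end.

carry_out(
  increments=[
    [-1, 0, 0, 0.04, 0],
    [-1, 0, 0, 0.04, 0],
    [-1, 0, 0, 0.04, 0],
    [-1, -0.03, 0, 0.04, 0],
    [-1, -0.03, 0, 0.04, 0],
    [-1, -0.03, 0, 0, 0],
    [-1, 0, 0, 0, 0],
  ],
)

```text
time: 6.6
eef_pos: [0.4622, 0.0401, 0.3083]
tool_rot: [-2.199, -2.242, 0.0]
force: [1.3, -0.5, -0.4]
finger_gap: 0.0007
finger_force: 0.0
```

```bash
python3 - <<'E'
from h import *
for c in("side","top"): print(c,np.array(arm.camera_params(c)["T"])[:3,3].round(3))
for c in("side","top"): print(spot(c,"lever_top")) if 0 else None
p=np.array(arm.sense()["eef_pos"]);print(p,arm.sense()["force"])
out=[]
for c in("side","top"):
    im=snap(c,c+"3"); print(spot(c,"lever_top"))
    b=cv2.convertScaleAbs(im[:,:,::-1],alpha=1.4,beta=15)
    q=proj(c,[p,p+[0,0,.064],p+[.0935,0,.064],p-[.0935,0,-.064]]);print(q.round())
    u0,v0=(q.mean(0)-[100,110]).astype(int).clip(0);b=cv2.resize(b[v0:v0+220,u0:u0+200],None,fx=2,fy=2,interpolation=cv2.INTER_CUBIC)
    for t,col in zip(q,((0,0,255),(0,255,255),(0,255,0),(255,0,0))): cv2.circle(b,tuple(int(a) for a in (t-[u0,v0])*2),4,col,-1)
    out.append(cv2.resize(b,(400,440)))
cv2.imwrite("pics/z3.png",np.hstack(out))
E
```

```text
side [0.143 0.147 0.662]
top [ 0.392 -0.067  1.092]
[0.46218866 0.0401219  0.30825795] [ 1.3426387  -0.45957219 -0.36602151]
[(0.91, [0.529, 0.0398, 0.133])]
[[291. 262.]
 [286. 213.]
 [253. 160.]
 [331. 284.]]
[(0.71, [0.5271, 0.0361, 0.1286])]
[[235. 305.]
 [229. 299.]
 [239. 225.]
 [218. 378.]]
```

View pics/z3.png

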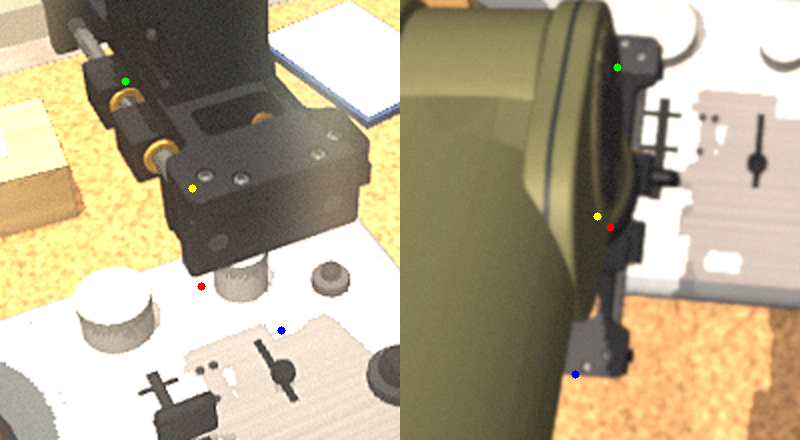

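In the side view the lever is still at off, crop (185,410). The predicted TCP (red) falls on plain deck below the body's edge, with no finger there, so the fingertips look higher than reported. I'll turn the hand 90° so they can be seen.

carry_out(
  increments=[
    [-1, 0, -0.003, 0, 8],
    [-1, 0, -0.003, 0, 8],
    [-1, 0, -0.003, 0, 8],
    [-1, 0, -0.003, 0, 8],
    [-1, 0, -0.003, 0, 8],
    [-1, 0, 0, 0, 8],
    [-1, 0, 0, 0, 8],
    [-1, 0, 0, 0, 8],
    [-1, 0, 0, 0, 8],
    [-1, 0, 0, 0, 8],
  ],
)

```text
time: 7.8
eef_pos: [0.4667, 0.0252, 0.3063]
tool_rot: [-0.236, -3.132, -0.0]
force: [-0.3, 0.9, -0.1]
finger_gap: 0.0004
finger_force: 0.0
```

carry_out(
  increments=[
    [-1, 0, 0, 0, 8],
    [-1, 0, 0, 0, 2],
    [-1, 0, 0, 0, 0],
  ],
)

```text
time: 8.1
eef_pos: [0.4666, 0.0251, 0.3064]
tool_rot: [0.029, -3.14, -0.001]
force: [-0.9, 0.1, 0.0]
finger_gap: 0.0003
finger_force: 0.0
```

```bash
python3 - <<'E'
from h import *
p=np.array(arm.sense()["eef_pos"]);print(p,arm.sense()["tool_rot"],arm.sense()["joints"])
im=snap("side","side4"); b=cv2.convertScaleAbs(im[:,:,::-1],alpha=1.6,beta=20)
q=proj("side",[p,p+[0,0,.064],p+[0,0,.03]]);print(q.round())
u0,v0=(q.mean(0)-[130,130]).astype(int).clip(0);b=cv2.resize(b[v0:v0+195,u0:u0+260],None,fx=3,fy=3,interpolation=cv2.INTER_CUBIC)
for t,col in zip(q,((0,0,255),(0,255,255),(0,255,0))): cv2.circle(b,tuple(int(a) for a in (t-[u0,v0])*3),4,col,-1)
cv2.imwrite("pics/z4.png",b)
E
```

```text
[0.46656625 0.02512543 0.30637633] [ 2.85141223e-02 -3.14035530e+00 -7.75951101e-04] [-0.00230034  0.3513152  -0.21186771  1.86866756  0.08940958  0.93176634
  1.33388904]
[[303. 256.]
 [300. 207.]
 [302. 234.]]
```

View pics/z4.png

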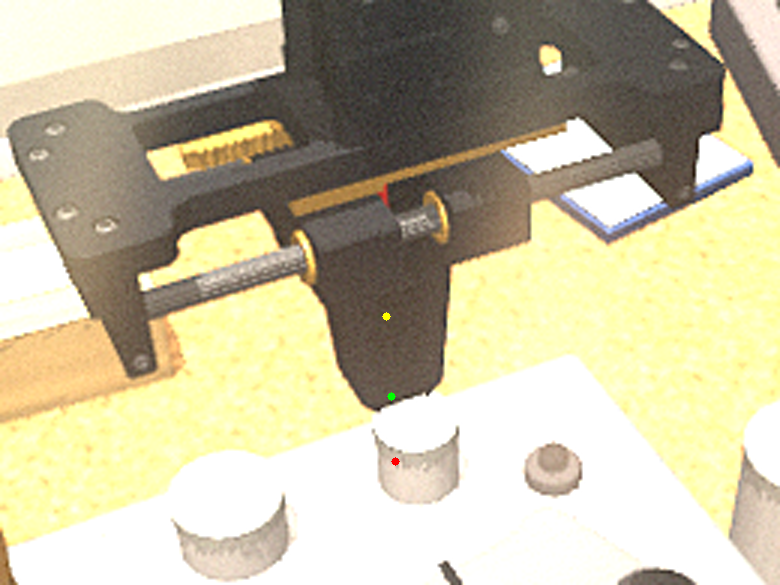

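The fingertips end at (390,408), about 28–30 mm above the reported TCP (red, 395,461). That explains the miss: at a reported 0.107 the tips passed just over the lever's top at 0.131. I'll descend with the offset, aiming for a reported z of about 0.074.

carry_out(
  increments=[
    [-1, 0.01, 0.004, -0.04, 0],
    [-1, 0.01, 0.003, -0.04, 0],
    [-1, 0, 0, -0.04, 0],
    [-1, 0, 0, -0.04, 0],
    [-1, 0, 0, -0.03, 0],
    [-1, 0, 0, -0.02, 0],
    [-1, 0, 0, -0.01, 0],
    [-1, 0, 0, -0.006, 0],
    [-1, 0, 0, -0.006, 0],
    [-1, 0, 0, 0, 0],
  ],
)

```text
time: 9.15
eef_pos: [0.4862, 0.0324, 0.0752]
tool_rot: [-0.029, 3.141, 0.0]
force: [-0.9, 0.2, 0.5]
finger_gap: 0.0005
finger_force: 0.0
```

carry_out(
  increments=[
    [-1, 0.006, 0, 0, 0],
    [-1, 0.006, 0, 0, 0],
    [-1, 0.006, 0, 0, 0],
    [-1, 0.006, 0, 0, 0],
    [-1, 0.004, 0, 0, 0],
    [-1, 0.004, 0, 0, 0],
  ],
)

```text
time: 9.75
eef_pos: [0.5132, 0.0321, 0.0748]
tool_rot: [0.031, -3.132, 0.002]
force: [-8.5, 1.5, 6.1]
finger_gap: 0.0004
finger_force: 4.2
```

Contact is at the expected place, and I keep pushing.

carry_out(
  increments=[
    [-1, 0.005, 0, 0, 0],
    [-1, 0.005, 0, 0, 0],
    [-1, 0.005, 0, 0, 0],
  ],
)

```text
time: 10.05
eef_pos: [0.5331, 0.0325, 0.075]
tool_rot: [0.03, -3.141, -0.0]
force: [-1.0, -0.2, 0.6]
finger_gap: 0.0005
finger_force: 0.0
```

carry_out(
  increments=[
    [-1, 0.005, 0, 0, 0],
    [-1, 0.005, 0, 0, 0],
    [-1, 0.005, 0, 0, 0],
    [-1, 0.005, 0, 0, 0],
  ],
)

```text
time: 10.45
eef_pos: [0.5502, 0.0323, 0.0749]
tool_rot: [0.03, -3.136, 0.001]
force: [-4.5, 0.6, 1.1]
finger_gap: 0.0003
finger_force: 2.4
```

carry_out(
  increments=[
    [-1, 0.005, 0, 0, 0],
    [-1, 0.005, 0, 0, 0],
    [-1, 0.005, 0, 0, 0],
    [-1, 0, 0, 0, 0],
  ],
)

```text
time: 10.85
eef_pos: [0.5696, 0.0322, 0.0753]
tool_rot: [-0.029, 3.139, 0.0]
force: [-0.5, -0.6, -0.6]
finger_gap: 0.0005
finger_force: 0.0
```

carry_out(
  increments=[
    [-1, 0.003, 0, 0, 0],
    [-1, 0.003, 0, 0, 0],
    [-1, 0, 0, 0, 0],
  ],
)

```text
time: 11.15
eef_pos: [0.57, 0.032, 0.0749]
tool_rot: [0.03, -3.134, 0.002]
force: [-8.4, 0.9, 6.3]
finger_gap: 0.0005
finger_force: 4.0
```

The hard stop is reached, about 0.060 m of travel after first contact. I'll back off, rise, verify, and go over the start button.

carry_out(
  increments=[
    [-1, -0.02, 0, 0, 0],
    [-1, -0.02, 0, 0, 0],
    [-1, -0.02, 0, 0.02, 0],
    [-1, 0, -0.01, 0.03, 0],
    [-1, 0, -0.03, 0.03, 0],
    [-1, 0, -0.03, 0, 0],
    [-1, 0, -0.03, 0, 0],
    [-1, 0, -0.03, 0, 0],
    [-1, 0, -0.029, 0, 0],
    [-1, 0, 0, 0, 0],
  ],
)

```text
time: 12.15
eef_pos: [0.5138, -0.1325, 0.1552]
tool_rot: [-0.017, 3.141, -0.006]
force: [-0.0, -0.3, 0.0]
finger_gap: 0.0002
finger_force: 0.0
```

```bash
python3 - <<'E'
from h import *
for c in("side","top"):
    arm.grab_frame(c)
    for q in("lever_top","start_top","timer_top","wide_tin","small_tin","tin_side"): print(c,q,spot(c,q))
s=arm.sense();print(s["time"],s["eef_pos"],s["force"])
snap("side","side5")
E
```

```text
side lever_top [(0.94, [0.5923, 0.0388, 0.1302])]
side start_top [(0.75, [0.5142, -0.1275, 0.1025]), (0.52, [0.5713, 0.0916, 0.0023])]
side timer_top [(0.69, [0.5506, -0.0443, 0.0983])]
side wide_tin [(0.66, [0.6566, 0.0518, 0.0837])]
side small_tin [(0.96, [0.6571, -0.0589, 0.0781]), (0.63, [0.5498, -0.0461, 0.0959])]
side tin_side [(0.94, [0.5629, -0.2511, 0.0028])]
top lever_top [(0.61, [0.5888, 0.0376, 0.1306])]
top start_top []
top timer_top []
top wide_tin [(0.83, [0.6541, 0.049, 0.0814])]
top small_tin [(0.58, [0.6525, -0.0609, 0.0779])]
top tin_side []
12.85 [ 0.51394957 -0.12652904  0.1551388 ] [ 0.3191188  -0.53404328 -0.01771085]
```

The lever reads at about 0.590 (home) and everything else is unmoved. Now I press start.

carry_out(
  increments=[
    [-1, 0, 0, -0.03, 0],
    [-1, 0, 0, -0.025, 0],
    [-1, 0, 0, -0.015, 0],
    [-1, 0, 0, -0.008, 0],
    [-1, 0, 0, -0.003, 0],
    [-1, 0, 0, -0.003, 0],
    [-1, 0, 0, 0, 0],
  ],
)

```text
time: 13.6
eef_pos: [0.5143, -0.1267, 0.0715]
tool_rot: [-0.03, 3.141, -0.0]
force: [0.3, -0.0, -0.7]
finger_gap: 0.0003
finger_force: 0.0
```

carry_out(
  increments=[
    [-1, 0, 0, -0.003, 0],
    [-1, 0, 0, -0.003, 0],
    [-1, 0, 0, 0, 0],
  ],
)

```text
time: 13.9
eef_pos: [0.5145, -0.1268, 0.0653]
tool_rot: [-0.03, 3.14, -0.0]
force: [0.2, 0.6, 2.7]
finger_gap: 0.0002
finger_force: 1.1
```

carry_out(
  increments=[
    [-1, 0, 0, -0.003, 0],
    [-1, 0, 0, 0, 0],
  ],
)

```text
time: 14.1
eef_pos: [0.5144, -0.1268, 0.0622]
tool_rot: [-0.03, 3.14, -0.0]
force: [0.2, -0.6, 4.3]
finger_gap: 0.0006
finger_force: 2.0
```

carry_out(
  increments=[
    [-1, 0, 0, -0.003, 0],
    [-1, 0, 0, -0.001, 0],
    [-1, 0, 0, 0, 0],
  ],
)

```text
time: 14.4
eef_pos: [0.5146, -0.1268, 0.0605]
tool_rot: [-0.03, 3.139, -0.001]
force: [-3.6, 0.3, 25.9]
finger_gap: 0.0002
finger_force: 12.8
```

Start bottomed out: the spring reached about 5 N, then a hard stop at 26 N. Releasing.

carry_out(
  increments=[
    [-1, 0, 0, 0.01, 0],
    [-1, 0, 0, 0.03, 0],
    [-1, 0, 0, 0.04, 0],
    [-1, -0.02, 0, 0.04, 0],
    [-1, -0.03, 0, 0.04, 0],
    [-1, -0.03, 0, 0.02, 0],
    [-1, 0, 0, 0, 0],
  ],
)

```text
time: 15.1
eef_pos: [0.4307, -0.1273, 0.2401]
tool_rot: [0.027, -3.141, 0.003]
force: [1.0, 0.2, 0.2]
finger_gap: 0.0002
finger_force: 0.0
```

```bash
python3 - <<'E'
from h import *
arm.grab_frame("side")
for q in("lever_top","start_top","timer_top","wide_tin","small_tin","tin_side"): print(q,spot("side",q))
s=arm.sense();print(s["time"],s["eef_pos"],s["force"],arm.hand_in())
E
```

```text
lever_top [(0.76, [0.5921, 0.04, 0.1327])]
start_top [(0.69, [0.5169, -0.1259, 0.0977])]
timer_top [(0.6, [0.5486, -0.0494, 0.0958])]
wide_tin [(0.75, [0.66, 0.049, 0.0814])]
small_tin [(0.73, [0.6583, -0.0569, 0.0804])]
tin_side [(0.57, [0.5634, -0.2492, 0.0001])]
the job is handed in; nothing more can be done
15.45 [ 0.43422665 -0.12639851  0.23716299] [ 0.33319049 -0.6739108   0.12406396] None
```

The job is handed in: the lever is fully home at the second stop, start was then pressed right down and let back up, and the last camera check showed the timer knob and all three tins where they began, with the stop button never touched.

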